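# Tap the sample tin lids home

## Task

The lids of the three sample tins are only resting on top, with a black gap showing under each. Tap each lid lightly on its soft raised centre with the fingertips until it is fully home, first the tallest tin, then the middle one, then the lowest. Leave the tins standing where they are: do not lift, carry, shove or tip them, do not press hard, and leave the other things on the bench alone.

Things in the scene. Friction and masses are not known exactly. Their poses are not given: they have to be found in the camera images.
- tall_tin: the tall one of three loose sample tins, filled, about 0.35 kg: round, aluminium, white push-on lid. Body 56 mm across, 70 mm high to its shoulder; lid 58 mm across (lip 2 mm more), 12 mm high, its flat soft grey centre pad 44 mm across, raised 6 mm above the lid's rim. Pad top at the start 94 to 96 mm above the worktop, 88 mm when home. Origin: centre of the underside; z up.
- tall_lid_top (a point): centre of the flat top of the soft pad on the tall tin's lid, where it is to be tapped; it goes down with the lid. The pad gives about 1 mm per 3 N, 5 mm at most, and springs back when released.
- tall_lid (a joint): how far this lid (not its pad) is pressed down, in m: 0 = open, an 8 mm black gap under it (it starts at 0 to 0.002); 0.008 = fully home, a hard stop. Friction fit: about 3 N slides it straight down (4 N at 50 mm/s) and it stays where it is left; so the pad gives about 1 mm before the lid moves, and more once it is home.
- middle_tin: the middle one of three loose sample tins, filled, about 0.35 kg: round, aluminium, white push-on lid. Body 60 mm across, 44 mm high to its shoulder; lid 62 mm across (lip 2 mm more), 12 mm high, its flat soft grey centre pad 48 mm across, raised 6 mm above the lid's rim. Pad top at the start 68 to 70 mm above the worktop, 62 mm when home. Origin: centre of the underside; z up.
- middle_lid_top (a point): centre of the flat top of the soft pad on the middle tin's lid, where it is to be tapped; it goes down with the lid. The pad gives about 1 mm per 3 N, 5 mm at most, and springs back when released.
- middle_lid (a joint): how far this lid (not its pad) is pressed down, in m: 0 = open, an 8 mm black gap under it (it starts at 0 to 0.002); 0.008 = fully home, a hard stop. Friction fit: about 3 N slides it straight down (4 N at 50 mm/s) and it stays where it is left; so the pad gives about 1 mm before the lid moves, and more once it is home.
- low_tin: the low one of three loose sample tins, filled, about 0.35 kg: round, aluminium, white push-on lid. Body 66 mm across, 18 mm high to its shoulder; lid 68 mm across (lip 2 mm more), 12 mm high, its flat soft grey centre pad 54 mm across, raised 6 mm above the lid's rim. Pad top at the start 42 to 44 mm above the worktop, 36 mm when home. Origin: centre of the underside; z up.
- low_lid_top (a point): centre of the flat top of the soft pad on the low tin's lid, where it is to be tapped; it goes down with the lid. The pad gives about 1 mm per 3 N, 5 mm at most, and springs back when released.
- low_lid (a joint): how far this lid (not its pad) is pressed down, in m: 0 = open, an 8 mm black gap under it (it starts at 0 to 0.002); 0.008 = fully home, a hard stop. Friction fit: about 3 N slides it straight down (4 N at 50 mm/s) and it stays where it is left; so the pad gives about 1 mm before the lid moves, and more once it is home.
- weighing_bottle: bystander, loose: small glass bottle with a stopper, 43 mm across, 64 mm high, behind the tins. Origin: centre of the underside.
- crucible: bystander, loose: small white crucible, 44 mm across, 37 mm high, behind the tins. Origin: centre of the underside.
- stopwatch: bystander, loose: black stopwatch lying face up, 71 x 60 x 19 mm, on the robot's side of the tins. Origin: about the centre of the underside.

How it is judged:
By the outcome, as a careful person would: the job done as asked, in the order asked, and still so for the second after the job is handed in, with the robot touching nothing.
It also fails if it takes over 48 s, if anything falls off the work surface, if the arm or the gripper's body presses on something with over 40 N, if the wrist force passes 120 N, or if a joint passes its speed limit or range.

## Robot

A 6-joint arm with a two-finger parallel gripper is mounted at the origin on a cart in front of the work surface, level with it; the furniture and walls round the work are solid. World frame = base frame: x ahead of the robot, y to its left, z up, the work surface at z = 0. Lengths are in m, angles in rad, forces in N, time in s.
With the tool pointing down it reaches from about 0.275 to 0.825 m from the base axis. Payload 4.9 kg.
Tool frame: the origin (TCP) lies midway between the tips of the shut fingers; the grasp point (between the pads) lies 19 mm behind it (grip_point_offset is the distance from the TCP to the grasp point, in m); z points along the fingers, x is the direction in which the jaws open and shut, and the axes are right-handed (so a half turn about z gives the same grasp; the last joint's range is limited). The gripper opens to 85 mm and grips with 20 to 120 N. Pads are 22 mm wide; open, the fingers measure 114 mm over their backs; the gripper's body (76 mm by 85 mm) begins 54 mm behind the grasp point. The pads swing forward as they close: fully open they stand 13 mm farther back than shut.
Start: joints at [-1.282, 0.326, -0.193, 1.052, 0, 1.437], TCP at [0.226, -0.502, 0.231] pointing down, gripper open.
Joint ranges: [-2.65, 2.65], [-0.97, 1.79], [-1.3, 1.35], [-1.93, 2.1], [-1.47, 1.37], [-3.14, 3.14]. Speed limits (rad/s): [2.57, 2.57, 3.14, 3.14, 3.14, 3.14].

## Interface

Orientations are given as a rotation vector (axis times angle).
In Python, from cell import * gives the robot as it stands. Calls block until the motion is done:
- movep(position, orientation): joint-space move of the TCP to a pose.
- move_l(position, velocity=0.15, rot=None, until_force=None): straight line of the TCP; rot=None keeps the orientation; velocity is the mean speed in m/s. With until_force (N) it stops when the force on the tool has changed by that much, and returns True; else False.
- set_joints(angles): joint-space move.
- let_go() and grab(newtons=None): open the fingers fully, or close them until they stop; newtons is the grip in N (None keeps the last).
- sleep(seconds).
- ik(position, orientation): joint angles nearest the present ones, or None.
- get_state(): the state.
- grab_frame(name): name is "scene" or "side" or "wrist"; returns a dict with "img" (420x560x3 uint8, red, green, blue), "fx", "fy", "cx", "cy" (pixels), "k1" (the pictures are not rectified: a ray, as slopes to the right and down, at radius r is drawn at 1 + k1 r^2 times it, then the intrinsics apply), "cam_to_world" (4x4, takes a point from camera to world coordinates); the wrist camera has in their place "T_tool_cam" (4x4, takes a point from camera to tool coordinates, whose origin is the TCP and whose axes are the tool frame's). Camera axes: x right, y down, z forward; pixel columns grow to the right and rows downward; lengths in m; the calibration is good to about 2 mm. A picture is of the moment at which its call begins: read the wrist's pose just before it. There is no depth.
A pose or a line that the arm cannot do raises MotionError and nothing moves.
- sign_off(): hands the job in, once; it reports no verdict.
Trained networks look in the newest picture that a camera, given by its name, has taken for a name from the list of things; names that differ only in an ending like _2 or _b are one class to them, and where a whole thing is asked for, a point or a joint stands for the part that bears it (a point fixed in the world has none). Each returns a list of dicts, best first, with "score" (0 to 1); they miss things now and then, are a little off and sometimes report something else, mostly with a low value. They report only what shows in the picture. A call takes as long as a camera call.
- spot_in(camera, name): "centre" ([column, row] in pixels, amid what is visible of it).
- silhouettes(camera, name): "mask" (420x560 bool, what is visible of it) and "centre" ([column, row] in pixels, amid what is visible of it).
- tip_of(camera, name): "centre" ([column, row] in pixels: a listed point, or the origin of a listed thing).
The state is a dict: "clock": time; "q": joint angles; "joint_velocities": joint speeds; "tau": joint torques, N m; "position": TCP position; "eef_rot": TCP orientation; "contact_force": force on the tool from outside, world axes, zero at the start; "wrist_torque": the same for the moment, N m; "finger_gap": opening from 0.0 (shut) to 1.0 (fully open).
Only numpy, scipy, OpenCV 4.12 (cv2) and the standard library are available. Lean on these libraries where they do the work, as an engineer would, in place of code of your own. Each camera call takes 0.05 s, during which the arm holds its last target.

## Working session

There is one attempt and no reset: what is moved stays moved. The work goes in short steps, each a Python script; the robot and the scene stay as the last script left them, time stands still between calls to the robot, and variables do not carry over. Pictures are saved under pics/ and viewed, and the job is handed in when it is done.

```bash
mkdir -p pics; ls; cat > h.py <<'E'
from cell import *
import numpy as np, cv2
def save(f,n): cv2.imwrite('pics/'+n,f["img"][:,:,::-1])
def ray(f,px):
    K=np.array([[f["fx"],0,f["cx"]],[0,f["fy"],f["cy"]],[0,0,1.]])
    u=cv2.undistortPoints(np.array([[px]],float),K,np.array([f["k1"],0,0,0,0.]))[0,0]
    T=np.array(f["cam_to_world"]); return T[:3,3],T[:3,:3]@np.array([u[0],u[1],1])
def onz(f,px,z):
    o,d=ray(f,px); return o+d*(z-o[2])/d[2]
E
python3 - <<'E'
from h import *
s=get_state(); print(s["clock"],s["position"],s["eef_rot"],s["finger_gap"],s["contact_force"])
Z=dict(tall=.095,middle=.069,low=.043)
for c in("scene","side"):
    f=grab_frame(c); save(f,c+"0.png"); print(c,np.array(f["cam_to_world"])[:3,3])
    for n in Z:
        for r in tip_of(c,n+"_lid_top")[:2]: print(n,r["score"],r["centre"],onz(f,r["centre"],Z[n]).round(4))
        for r in tip_of(c,n+"_tin")[:1]: print("  base",r["score"],r["centre"],onz(f,r["centre"],0).round(4))
print(get_state()["clock"])
E
```

```text
pics
0.0 [ 0.2255159  -0.50099724  0.23048389] [-2.63715585e+00  1.70519661e+00  2.09225406e-03] 0.9974322234985542 [ 0.29308785 -0.52459188 -0.11661101]
scene [0.1902866  0.57926081 0.87738527]
  base 0.97 [354.0, 191.3] [ 0.4585 -0.1613  0.    ]
middle 0.58 [210.3, 254.4] [0.5977 0.1618 0.069 ]
middle 0.34 [264.1, 220.4] [0.5539 0.0471 0.069 ]
  base 0.62 [215.8, 273.0] [0.5985 0.1564 0.    ]
low 0.79 [263.9, 220.6] [0.5657 0.0306 0.043 ]
low 0.56 [353.8, 191.5] [ 0.4455 -0.1243  0.043 ]
  base 0.75 [264.3, 235.2] [0.5648 0.034  0.    ]
side [ 0.41109281 -0.85678533  0.60858463]
tall 0.62 [249.2, 277.9] [ 0.4654 -0.1543  0.095 ]
tall 0.17 [287.9, 242.7] [ 0.5515 -0.0536  0.095 ]
  base 0.79 [250.1, 325.3] [ 0.4612 -0.1686  0.    ]
middle 0.73 [286.4, 241.2] [ 0.5566 -0.0068  0.069 ]
middle 0.46 [287.9, 204.2] [0.5879 0.1516 0.069 ]
  base 0.66 [291.8, 224.4] [0.6013 0.1752 0.    ]
low 0.88 [288.2, 241.1] [0.5674 0.0339 0.043 ]
low 0.61 [248.9, 280.3] [ 0.4695 -0.0907  0.043 ]
  base 0.66 [289.0, 257.9] [0.5689 0.0334 0.    ]
0.7
```

View pics/scene0.png

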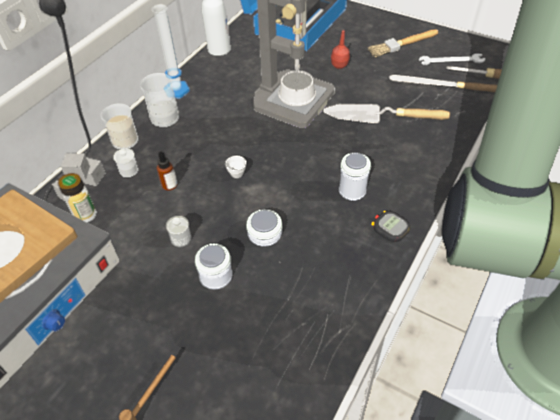

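View pics/side0.png

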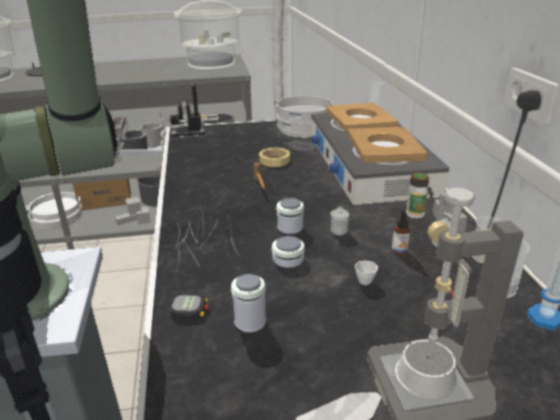

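The three tins are clear in both views. In the scene image, the tall pad is at about (355,161), the low at (264,220) and the middle at (212,256). I'll shut the fingers and hover over the tall tin to refine its position with the wrist camera.

```bash
cat >> h.py <<'E'
from scipy.spatial.transform import Rotation as R
ROT=np.array([-2.63715585e+00,1.70519661e+00,0]); ROT*=np.pi/np.linalg.norm(ROT)
def wrist(name=None):
    s=get_state(); f=dict(grab_frame("wrist")); T=np.eye(4); T[:3,:3]=R.from_rotvec(s["eef_rot"]).as_matrix(); T[:3,3]=s["position"]
    f["cam_to_world"]=T@np.array(f["T_tool_cam"])
    if name: save(f,name)
    return f
def look(n,z,pic):
    f=wrist(pic)
    for r in tip_of("wrist",n+"_lid_top")[:2]: print(n,r["score"],r["centre"],onz(f,r["centre"],z).round(4))
    for r in silhouettes("wrist",n+"_lid_top")[:1]: print(" mask",r["score"],r["centre"],r["mask"].sum(),onz(f,r["centre"],z).round(4))
    return f
E
python3 - <<'E'
from h import *
grab(20)
movep([.45,-.17,.22],ROT)
s=get_state(); print(s["clock"],s["position"],s["finger_gap"],s["contact_force"],s["q"])
look("tall",.095,"w1.png")
E
```

```text
2.95 [ 0.45000637 -0.1708822   0.22008227] -0.0011780914440169654 [ 0.67050656 -0.82696428 -0.03202388] [-5.16175732e-01  2.07931450e-01 -3.83475300e-01  9.78963028e-01
 -3.76640076e-04  2.20367804e+00]
tall 0.84 [279.8, 190.2] [ 0.4617 -0.1606  0.095 ]
 mask 0.63 [279.3, 183.2] 3098 [ 0.4673 -0.1577  0.095 ]
```

View pics/w1.png

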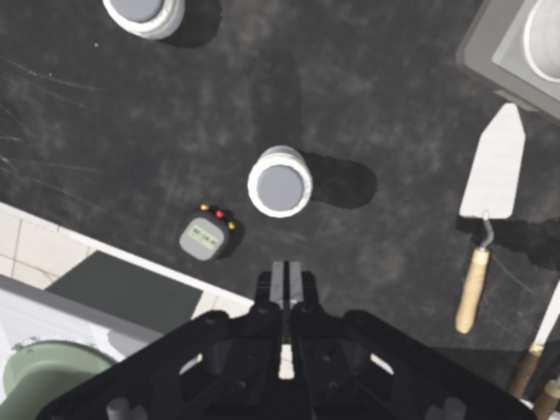

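The pad spans columns 257–302 and rows 164–208, so its centre is about (279.5,186), or (0.464,-0.160). The nets agree to within a few mm. I'll tap it now.

```bash
cat >> h.py <<'E'
def tap(x,y,zhome,F=7.5,v=0.015,dz=.020):
    move_l([x,y,zhome+.013],0.12,rot=ROT); sleep(.25)
    s0=get_state(); print("hover",np.round(s0["position"],4),np.round(s0["contact_force"],2))
    hit=move_l([x,y,zhome+.013-dz+0.003],v,until_force=F)
    s=get_state(); print("hit",hit,np.round(s["position"],4),np.round(s["contact_force"]-s0["contact_force"],2),s["clock"])
    return hit
E
python3 - <<'E'
from h import *
tap(.464,-.160,.088)
s=get_state(); move_l([.464,-.160,.12],.08)
E
```

```text
hover [ 0.4643 -0.1602  0.1015] [ 0.35 -0.49 -0.7 ]
hit True [ 0.4641 -0.16    0.0855] [-1.27  0.62  8.3 ] 5.4833
```

At the stop the TCP was at 85.5 mm with 8.3 N. That is the 88 mm home height minus about 2.7 mm of pad give, so the lid is home. The middle tin is next.

```bash
python3 - <<'E'
from h import *
move_l([.464,-.160,.19],.15)
look("tall",.088,"w1b.png")
movep([.575,.155,.19],ROT)
s=get_state(); print(s["clock"],s["position"],s["contact_force"])
look("middle",.069,"w2.png")
E
```

```text
tall 0.82 [287.5, 218.4] [ 0.4613 -0.163   0.088 ]
 mask 0.72 [284.9, 216.2] 2029 [ 0.4622 -0.1602  0.088 ]
8.1 [0.57491718 0.15393349 0.18984053] [-0.54116509 -1.28844913  0.70086836]
middle 0.59 [286.0, 184.6] [0.5943 0.1617 0.069 ]
 mask 0.59 [285.3, 184.2] 2299 [0.5944 0.1624 0.069 ]
```

View pics/w2.png

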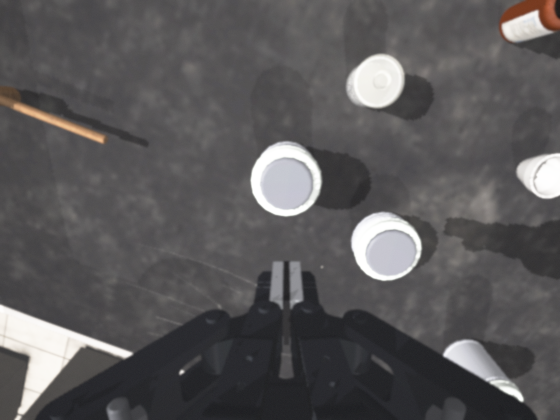

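```bash
python3 - <<'E'
from h import *
for c in("scene","side"):
    f=grab_frame(c); save(f,c+"1.png")
a=cv2.imread("pics/scene1.png"); b=cv2.imread("pics/side1.png");a0=cv2.imread("pics/scene0.png"); b0=cv2.imread("pics/side0.png")
c=lambda i,x,y:cv2.resize(i[y-40:y+40,x-40:x+40],(300,300),interpolation=cv2.INTER_CUBIC)
cv2.imwrite("pics/cmp1.png",np.vstack([np.hstack([c(a0,355,175),c(b0,250,300)]),np.hstack([c(a,355,175),c(b,250,300)])]))
E
```

```text
(no output)
```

View pics/cmp1.png

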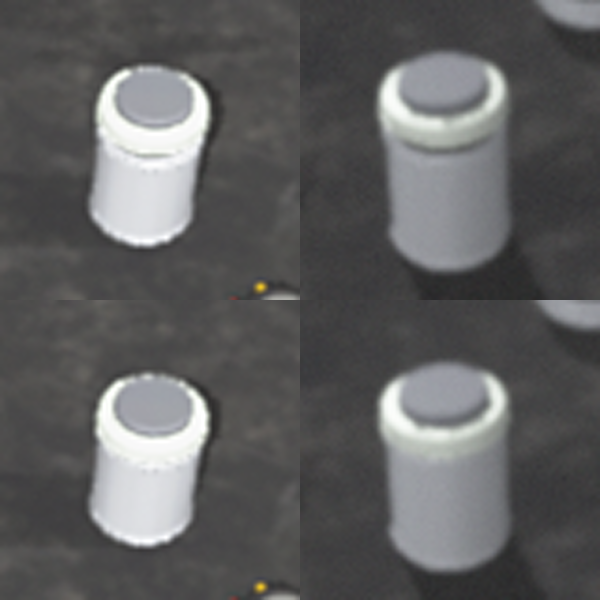

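The tall tin's black gap has closed and the tin hasn't moved. The middle pad is at (286,184), or (0.5945,0.162), with the low tin at (390,252). I'll tap the middle lid, then look at the low one.

```bash
python3 - <<'E'
from h import *
h=tap(.595,.162,.062)
move_l([.595,.162,.10],.08)
move_l([.595,.162,.17],.15)
movep([.545,.03,.17],ROT)
s=get_state(); print(s["clock"],s["position"],s["contact_force"])
look("low",.043,"w3.png")
for c in("scene","side"):
    f=grab_frame(c); save(f,c+"2.png")
a=cv2.imread("pics/scene2.png"); b=cv2.imread("pics/side2.png");a0=cv2.imread("pics/scene0.png"); b0=cv2.imread("pics/side0.png")
c=lambda i,x,y:cv2.resize(i[y-40:y+40,x-40:x+40],(300,300),interpolation=cv2.INTER_CUBIC)
cv2.imwrite("pics/cmp2.png",np.vstack([np.hstack([c(a0,213,265),c(b0,290,215)]),np.hstack([c(a,213,265),c(b,290,215)])]))
E
```

```text
hover [0.5954 0.1621 0.0757] [-0.41 -0.16 -0.74]
hit True [0.5951 0.162  0.0597] [-1.89 -0.14  7.93] 10.7083
12.6 [0.5444598  0.02959482 0.16920184] [-0.05893469  0.41639256 -0.27270856]
low 0.57 [297.7, 183.8] [0.5675 0.0278 0.043 ]
```

View pics/cmp2.png

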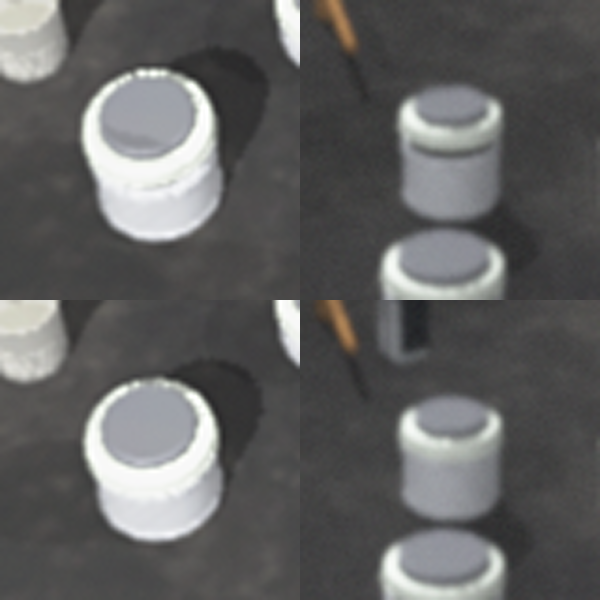

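View pics/w3.png

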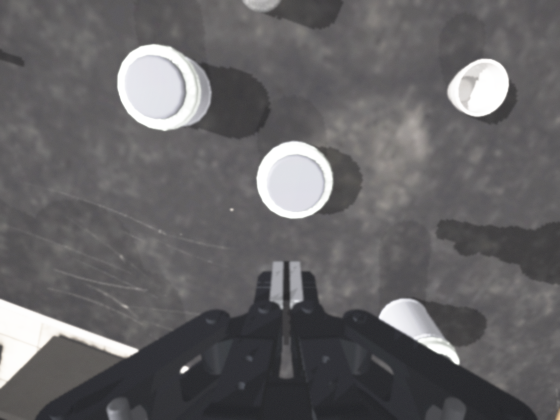

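The middle lid has gone home, with its gap closed, the stop at 59.7 mm and the tin in place. The low pad is at about (296,183), or (0.567,0.029).

```bash
python3 - <<'E'
from h import *
h=tap(.567,.030,.036)
move_l([.567,.030,.08],.08)
move_l([.567,.030,.2],.15)
movep([.35,-.35,.25],ROT)
Z=dict(tall=.088,middle=.062,low=.036)
for c in("scene","side"):
    f=grab_frame(c); save(f,c+"3.png")
    for n in Z:
        for r in tip_of(c,n+"_tin")[:1]: print(c,n,"base",r["score"],r["centre"])
I={k:cv2.imread(f"pics/{k}.png") for k in("scene0","side0","scene3","side3")}
c=lambda i,x,y:cv2.resize(i[y-40:y+40,x-40:x+40],(200,200),interpolation=cv2.INTER_CUBIC)
row=lambda k:np.hstack([c(I["scene"+k],264,225),c(I["side"+k],289,250),c(I["side"+k],290,215),c(I["side"+k],250,300)])
cv2.imwrite("pics/cmp3.png",np.vstack([row("0"),row("3")]))
print(get_state()["clock"])
E
```

```text
hover [0.5673 0.03   0.0496] [-0.76  0.01  1.07]
hit True [0.5671 0.03   0.0336] [-1.01 -0.79  7.29] 15.2583
scene tall base 0.68 [351.6, 190.5]
scene middle base 0.7 [216.0, 276.8]
scene low base 0.74 [263.1, 231.5]
side tall base 0.87 [249.3, 324.4]
side middle base 0.89 [290.9, 225.2]
side low base 0.87 [287.9, 257.4]
18.9583
```

View pics/cmp3.png

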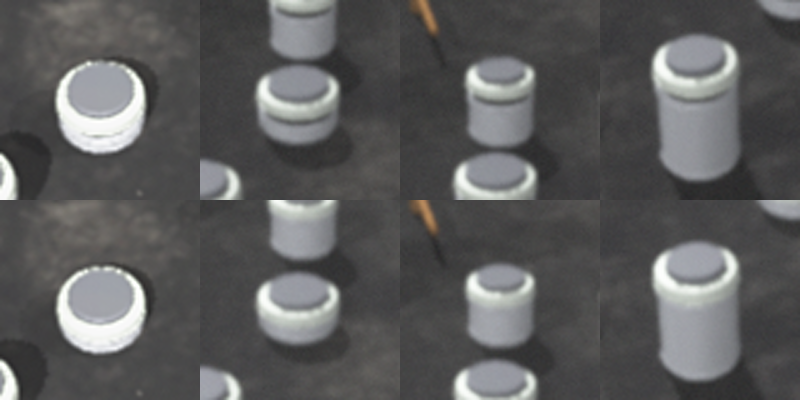

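View pics/scene3.png

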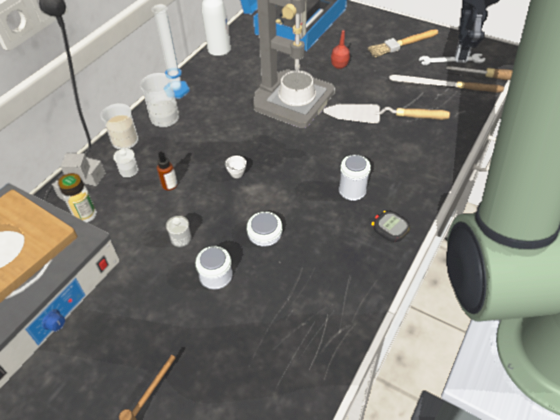

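All three gaps are closed, the tins and bystanders are where they were, and the arm is clear. Handing in.

```bash
python3 -c "
from h import *
sign_off()"
```

```text
the job is handed in; nothing more can be done
```

All three lids are home. I tapped them in the order tall, middle, low, with shut fingertips on the soft pads, and handed the job in at about 19 s.

| Tin | TCP stop height | Home pad height | Force at stop |
|---|---|---|---|
| Tall | 85.5 mm | 88 mm | 8.3 N |
| Middle | 59.7 mm | 62 mm | 7.9 N |
| Low | 33.6 mm | 36 mm | 7.3 N |

- **Lids:** each stop was about 2.4 mm below the home pad height, which fits the pad's give at that force with the lid on its hard stop. Before-and-after pictures show no black gap under any lid.
- **Surroundings:** the tins and bystanders look unmoved, and the arm ended clear of everything.
- **Disagreements:** the detectors differed by a few pixels between pictures on the tin bases, and by about 3–6 mm on the tall tin's pad centre. One low-tin mask was missed, so I placed that tap from the point detector and the picture. None of this affected the result.

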